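# Clamp a terminal strip in a T-slot fixture with a quarter-turn stud

## Robot

A 6-joint arm with a two-finger parallel gripper is mounted at the origin on a cart in front of the work surface, level with it; the furniture and walls round the work are solid. World frame = base frame: x ahead of the robot, y to its left, z up, the work surface at z = 0. Lengths are in m, angles in rad, forces in N, time in s.
With the tool pointing down it reaches from about 0.35 to 0.775 m from the base axis. Payload 7.3 kg.
Tool frame: the origin (TCP) lies at the very end of the fingers, on their centre line; the grasp point (between the pads) lies grip_point_offset behind it (grip_point_offset is the distance from the TCP to the grasp point, in m); z points along the fingers, y is the direction in which the jaws open and shut (so a half turn about z gives the same grasp; the last joint's range is limited). The gripper opens to 92 mm and grips with 3 to 60 N. Pads are 19 mm wide; open, the fingers measure 130 mm over their backs; the gripper's body (75 mm by 190 mm) begins 47 mm behind the grasp point.
Start: joints at [-1.42, 0.342, 1.524, -0, 1.275, -0.146], TCP at [0.154, -0.502, 0.227] pointing down, gripper open.
Joint ranges: [-2.53, 2.53], [-0.77, 2.02], [0.04, 2.7], [-1, 4.14], [0.28, 2.66], [-3.11, 3.11]. Speed limits (rad/s): [2.57, 2.57, 3.14, 3.14, 3.14, 3.14].

## Interface

Orientations are given as [roll, pitch, yaw] about the fixed x, y, z axes, in that order (R = Rz(yaw) Ry(pitch) Rx(roll)).
In Python, from cell import * gives the robot as it stands.
- The arm moves only by the shell command python3 -m inch 'ROWS' [OPENING] [FORCE]. ROWS is JSON, a list that holds one entry, the list of rows, each a list of 4 numbers: the shift along the tool's x, y, z in mm, then the turn about the tool's z in rad. In form: [[[x, y, z, roll], ...]]. A call has 1 to 10 rows; each row shifts and turns the commanded pose from where the row before left it, along the tool's axes as they then stand; what a row does not reach is not made up. A row lasts 1/8 s, in which the tool goes at most 62.5 mm and 10.7 degrees, less where a joint would pass 70% of its speed; a pose out of reach is approached as far as the arm can. A call with a gripper value outside its range is refused whole. OPENING is the closure, from -1 (fully open) to 1 (shut), set as the call begins (- or left out, the last holds). The fingers move at their own pace and stop on an object; FORCE is the grip in N (left out, the last holds). Time passes only in rows, so rows that do not move let the fingers close. It gives the time, the measured TCP pose, the force and the opening at its end, in the units of the state.
- observe(): the state, without advancing time (a new reading comes with each control period).
- read_camera(name): name is "side" or "top" or "wrist"; returns a dict with "img" (420x560x3 uint8, blue, green, red), "fx", "fy", "cx", "cy" (pixels), "eye" and "rotation" of the camera in the world; the wrist camera has in their place "T_tool_cam" (4x4, takes a point from camera to tool coordinates, whose origin is the TCP and whose axes are the flange's). Camera axes: x right, y down, z forward; pixel columns grow to the right and rows downward; lengths in m; the calibration is good to about 2 mm. A picture is of the moment at which its call begins: read the wrist's pose just before it. There is no depth.
- hand_in(): hands the job in, once; it reports no verdict.
Trained networks look in the newest picture that a camera, given by its name, has taken for a name from the list of things; names that differ only in an ending like _2 or _b are one class to them, and where a whole thing is asked for, a point or a joint stands for the part that bears it (a point fixed in the world has none). Each returns a list of dicts, best first, with "conf" (0 to 1); they miss things now and then, are a little off and sometimes report something else, mostly with a low value. They report only what shows in the picture. A call takes as long as a camera call. They do not tell look-alikes from the thing itself.
- boxes_of(camera, label): "at" ([row, column] in pixels, amid what is visible of it).
- place_of(camera, label): "at" ([row, column] in pixels: a listed point, or the origin of a listed thing).
The state is a dict: "time": time; "qpos": joint angles; "qvel": joint speeds; "joint_efforts": joint torques, N m; "tool_pos": TCP position; "tool_rot": TCP orientation; "contact_force": force on the tool from outside, world axes, zero at the start; "torque": the same for the moment, N m; "opening": finger opening in m.
Only numpy, scipy, OpenCV 4.12 (cv2) and the standard library are available. Lean on these libraries where they do the work, as an engineer would, in place of code of your own. Each camera call takes 0.05 s, during which the arm holds its last target. There are 200 camera calls.

## Task

Fix the terminal strip in the T-slot fixture: lift the T-stud out of its rest block and drop its head into the slot, handle in line with the slot, in the half away from the fence. Slide the stud along the slot so that it pushes the strip square and flat against the fence and stays touching it, then turn the stud a quarter turn so that its handle lies square across the slot and the head is locked under the lips, and let go. Do not touch the strip with the gripper and leave the loose things around as they are.

Things in the scene. Friction and masses are not known exactly. Their poses are not given: they have to be found in the camera images.
- fixture: Fixed aluminium T-slot rail, 70 mm wide (x), 240 long (y), top face 26 high; origin: centre of its underside. Slot along y, mid-width, full length: opening 14 mm, lips 8 mm thick, cavity below 30 wide, 12 high. Steel fence, 18 tall, 22 thick, across the +y end of the top, its face at y = +90 mm. Feet, 11 high, reach x = +-54 mm at y = -70 and 0. Turned by up to 0.35 rad.
- fence_face (a point): Point of the fixture on its top face (26 mm above the bench), in the middle of the foot of the fence's face; axes as the fixture's.
- rest: Fixed grey block, 60 x 60 mm, 28 mm high, with a pocket 14 x 30 mm (30 along its y), 22 mm deep, in which the stud's head hangs at the start with the collar on the block's top. Origin: centre of its underside.
- stud_handle (a point): Centre of the loose T-stud's black bar handle, 12 mm thick (x), 50 long (y), 28 high (z); stud 0.2 kg. Below it a stem 16 mm thick, then a round steel collar, diameter 36, 8 thick, its underside 46 mm below this point. Held upright, it is pinched across the bar's thickness.
- stud_collar (a point): Centre of the underside of the stud's collar; axes as the handle's; 26 mm above the bench when seated in the slot. Below: shank diameter 10 mm, then T-head 26 long (y, as the handle), 10 wide, bottom 18 mm under the collar. In line with the slot it passes the opening; a quarter turn either way catches it under the lips. It turns freely, with no stop.
- strip_center (a point): Centre of the loose terminal strip: block 22 mm wide (x), 60 long (y), 21 high, screws along its top. It lies on the fixture's top face, its length across the slot within 0.15 rad, 8 to 20 mm short of the fence; it slides easily. The stud's axis is 29 mm from this centre when the collar touches its middle.
- tape_roll: Bystander: a loose black tape roll, 62 mm in diameter, 19 mm high, beyond the fixture.
- board: Bystander: a loose small circuit board, 54 x 81 mm, left of the fixture.
- brush: Bystander: a loose dust brush, 162 mm long, at the near edge of the bench.
- long_nose_pliers: Bystander: loose long-nose pliers, 155 mm long, right of the rest block.
- reel: Bystander: a loose reel, 52 mm in diameter, 36 mm high, beyond the rest block.
There are look-alikes about, which are no part of the job. Of the things like the part that bears strip_center, leave any that is pink; of the rest the smaller one is meant. What is shaped like the part that bears stud_handle but pink is not meant.

How it is judged:
On the way, in this order (a step that is already met when the one before it is completed fails the run):
1. the stud's head has dropped into the slot in the half away from the fence: handle within 0.25 rad of the slot's line, collar on the rail (z of stud_collar in the frame of fixture between 0.023 and 0.0285 m and x of stud_collar in the frame of fixture between -0.004 and 0.004 m and y of stud_collar in the frame of fixture between -0.125 and 0 m and angle between the y axis of stud_collar and the y axis of fixture, either way round below 0.25 rad), for 0.1 s.
2. the stud, its head still in the slot and its handle within 0.35 rad of the slot's line, has pushed the strip against the fence: strip's centre within 14 mm of the fence, stud's axis within 43 mm of it (z of stud_collar in the frame of fixture below 0.0295 m and y of stud_collar in the frame of fixture above 0.047 m and y of strip_center in the frame of fixture above 0.076 m and angle between the y axis of stud_collar and the y axis of fixture, either way round below 0.35 rad), for 0.1 s.
At the end, for the whole second after the job is handed in: Stud upright, collar on the rail (2.5 mm), handle across the slot within 0.2 rad; strip flat on the rail, square within 0.07 rad, centre within 13.5 mm of the fence face (11 = contact) and 20 mm of mid-rail; stud axis within 43 mm of the fence face (40 = contact) and 35.5 mm of strip centre (z of stud_collar in the frame of fixture between 0.023 and 0.0285 m and x of stud_collar in the frame of fixture between -0.005 and 0.005 m and y of stud_collar in the frame of fixture above 0.047 m and angle between stud_collar's own z axis and vertical below 0.08 rad and angle between the y axis of stud_collar and the x axis of fixture, either way round below 0.2 rad and y of strip_center in the frame of fixture above 0.0765 m and x of strip_center in the frame of fixture between -0.02 and 0.02 m and z of strip_center in the frame of fixture between 0.033 and 0.04 m and angle between the y axis of strip_center and the x axis of fixture, either way round below 0.07 rad and horizontal distance between stud_collar and strip_center below 0.0355 m); the robot touches nothing.
It fails at once if the gripper touches the terminal strip (contact force between the fingers and strip above 0.5 N).
It fails at once if the terminal strip is tipped by more than 0.3 rad (angle between strip_center's own z axis and vertical above 0.3 rad).
It fails at once if a loose bystander is moved by more than 25 mm (distance of any of tape_roll, board, brush, long_nose_pliers, reel from where it was at the start of the episode above 0.025 m).
It also fails if it takes over 51 s, if anything falls off the work surface, if the arm or the gripper's body presses on something with over 40 N, if the wrist force passes 120 N, or if a joint passes its speed limit or range.

## Working session

There is one attempt and no reset: what is moved stays moved. The work goes in short steps, Python scripts to look and compute and a shell command to move; the robot and the scene stay as the last step left them, time stands still between calls to the robot, and variables do not carry over. Pictures are saved under pics/ and viewed, about 8 in all and at most 12, crops included, and the job is handed in when it is done.

```bash
mkdir -p pics; ls; python3 - <<'E'
from cell import *
import cv2,numpy as np
s=observe();print(s)
try: print(grip_point_offset)
except Exception as e: print(e)
for c in ("top","side"):
    d=read_camera(c);cv2.imwrite(f"pics/{c}0.png",d["img"])
    print(c,d["fx"],d["fy"],d["cx"],d["cy"],np.round(d["eye"],4).tolist(),np.round(d["rotation"],4).tolist())
    for l in ("fixture","fence_face","rest","stud_handle","stud_collar","strip_center"):
        print(l,[(np.round(r["at"],1).tolist(),round(r["conf"],2)) for r in place_of(c,l)])
E
```

```text
pics
{'time': 0.0, 'qpos': array([-1.42001380e+00,  3.42749590e-01,  1.52501376e+00,  2.60886326e-06,
        1.27538225e+00, -1.45970778e-01]), 'qvel': array([9.14300644e-04, 1.63019760e-04, 4.51681357e-04, 6.55836271e-04,
       6.39334910e-05, 7.42622261e-04]), 'joint_efforts': array([ 4.13088837e-04, -4.31246674e+01, -2.44222641e+01,  7.17507885e-02,
        5.59083035e-02, -1.30196536e-04]), 'tool_pos': array([ 0.1534948 , -0.50164111,  0.22603215]), 'tool_rot': array([-3.14005659e+00, -2.28348638e-04,  2.96752372e-01]), 'contact_force': array([ 0.31267987, -0.20578028, -0.01446886]), 'torque': array([ 0.01602943,  0.01243339, -0.02286512]), 'opening': 0.09171994988992421}
0.0188
top 406.8296052763095 406.8296052763095 275.109366608559 207.41985461602218 [0.4635, -0.0291, 1.2882] [-3.0712, 0.0148, -1.584]
fixture [([225.4, 258.8], 0.93), ([149.5, 341.3], 0.74)]
fence_face [([235.9, 226.8], 0.72), ([265.2, 320.8], 0.54)]
rest [([217.4, 345.6], 0.76)]
stud_handle [([178.2, 350.9], 0.67), ([217.7, 348.4], 0.5)]
stud_collar [([219.5, 347.2], 0.55), ([182.3, 350.1], 0.55)]
strip_center [([234.0, 234.5], 0.72), ([217.3, 191.9], 0.49), ([196.0, 170.3], 0.48), ([215.2, 413.5], 0.16)]
side 529.9929361192548 529.9929361192548 275.4322826977653 212.9702461597068 [0.3208, 0.998, 0.9833] [-2.2804, 0.0221, -2.9375]
fixture [([255.9, 293.8], 0.63), ([189.7, 300.2], 0.49)]
fence_face [([273.4, 293.8], 0.81), ([170.6, 302.4], 0.16)]
rest [([192.3, 300.1], 0.9), ([275.5, 296.0], 0.34)]
stud_handle [([167.0, 261.3], 0.54), ([170.1, 299.0], 0.45)]
stud_collar [([177.5, 263.4], 0.67), ([182.2, 302.4], 0.62), ([278.0, 293.9], 0.36)]
strip_center [([263.9, 294.1], 0.81), ([335.2, 224.7], 0.78), ([309.1, 260.8], 0.58), ([152.8, 307.9], 0.4)]
```

```bash
python3 - <<'E'
import cv2
a=cv2.imread("pics/top0.png")[120:320,130:450]
cv2.imwrite("pics/top_c.png",cv2.resize(a,(800,500),interpolation=cv2.INTER_CUBIC))
E
```

```text
(no output)
```

View pics/top_c.png

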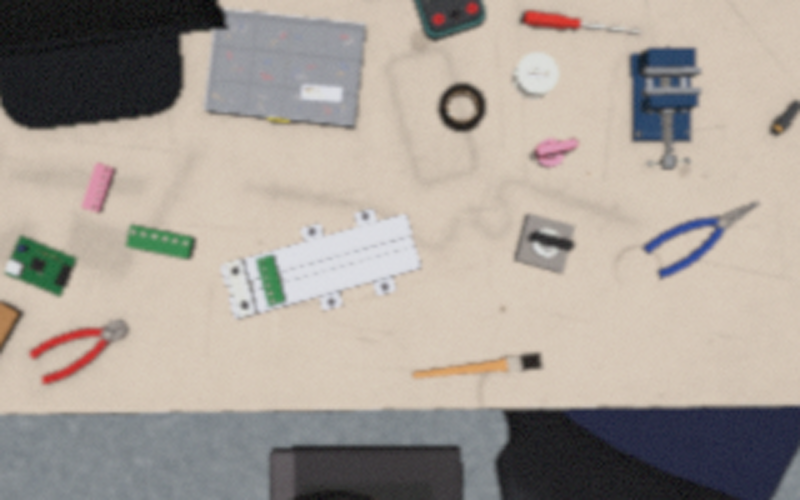

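View pics/side0.png

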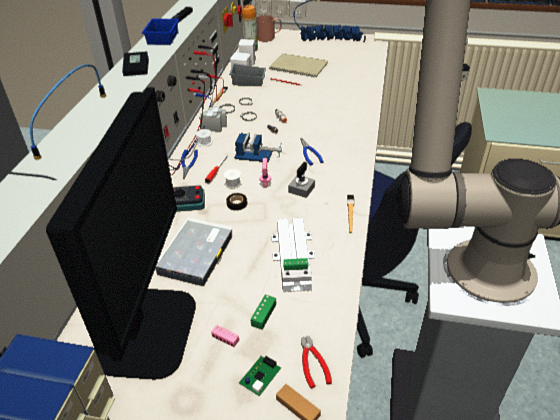

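The strip on the rail is at top px (234,234). Its look-alikes are the larger green one at (217,192) and the pink one at (196,170). The black stud sits in the rest at (217,348), and the pink one lies at (180,350).

```bash
cat > h.py <<'E'
from cell import *
import cv2,numpy as np
from scipy.spatial.transform import Rotation as R
def cam(name):
    s=observe(); d=read_camera(name)
    if name=="wrist":
        T=np.eye(4);T[:3,:3]=R.from_euler("xyz",s["tool_rot"]).as_matrix();T[:3,3]=s["tool_pos"]
        T=T@np.array(d["T_tool_cam"])
    else:
        T=np.eye(4);T[:3,:3]=R.from_euler("xyz",d["rotation"]).as_matrix();T[:3,3]=d["eye"]
    d["T"]=T;return d
def hit(d,rc,z):
    v=d["T"][:3,:3]@[(rc[1]-d["cx"])/d["fx"],(rc[0]-d["cy"])/d["fy"],1]
    e=d["T"][:3,3];return e+v*(z-e[2])/v[2]
def proj(d,p):
    c=np.linalg.inv(d["T"])@np.append(p,1);return np.array([d["cy"]+d["fy"]*c[1]/c[2],d["cx"]+d["fx"]*c[0]/c[2]])
Z=dict(fixture=0,fence_face=.026,rest=0,stud_handle=.074,stud_collar=.028,strip_center=.0365)
def report(name,labels=Z,z=None):
    d=cam(name)
    for l in labels:
        for r in place_of(name,l):
            if r["conf"]>.3: print(name,l,np.round(r["at"],1),round(r["conf"],2),np.round(hit(d,r["at"],Z[l] if z is None else z)[:2],4))
    return d
E
python3 - <<'E'
from h import *
d=report("top");report("side")
# fixture corners from crop: fence corners & far corners
for x,y in ((222,265),(235,319),(408,213),(421,262)):
    print(hit(d,(120+y/2.5,130+x/2.5),.026))
for x,y in ((530,240),(574,243)): print('handle',hit(d,(120+y/2.5,130+x/2.5),.074))
print(read_camera("wrist")["T_tool_cam"])
E
```

```text
top fixture [229.5 258.9] 0.63 [0.4853 0.041 ]
top fence_face [233.8 230.6] 0.6 [0.4727 0.1276]
top rest [215.6 349.4] 0.52 [ 0.5253 -0.2457]
top stud_handle [215.9 413.3] 0.66 [ 0.5182 -0.4227]
top stud_handle [177.5 350.2] 0.61 [ 0.6361 -0.2386]
top stud_handle [216.1 346.9] 0.52 [ 0.5204 -0.2258]
top stud_handle [216.4 349.5] 0.45 [ 0.5194 -0.2335]
top stud_collar [181.  349.9] 0.6 [ 0.6317 -0.2454]
top stud_collar [218.2 350. ] 0.52 [ 0.5159 -0.2426]
top stud_collar [161.6 313.6] 0.44 [ 0.6945 -0.1338]
top stud_collar [235.3 236.5] 0.31 [0.4678 0.1091]
top strip_center [234.8 228.3] 0.69 [0.4696 0.1334]
top strip_center [234.9 238. ] 0.58 [0.4689 0.1035]
top strip_center [194.5 168.6] 0.52 [0.5969 0.3184]
top strip_center [214.7 192.8] 0.5 [0.5331 0.243 ]
side fixture [256.2 291.8] 0.64 [0.4974 0.0424]
side fence_face [204.5 235.8] 0.61 [ 0.6855 -0.1055]
side rest [190.4 299.7] 0.91 [ 0.5237 -0.2333]
side stud_handle [170.2 300.1] 0.54 [ 0.5233 -0.2341]
side stud_handle [169.2 261.2] 0.49 [ 0.6358 -0.2194]
side stud_collar [182.1 297.8] 0.7 [ 0.5302 -0.2364]
side stud_collar [176.6 261.5] 0.53 [ 0.6424 -0.2442]
side strip_center [336.4 224.5] 0.69 [0.5902 0.3433]
side strip_center [261.3 294.8] 0.66 [0.4804 0.0939]
[0.49736091 0.16418359 0.026     ]
[0.4303409  0.14828876 0.026     ]
[ 0.55884757 -0.06788013  0.026     ]
[ 0.49771852 -0.0829867   0.026     ]
handle [ 0.52085798 -0.2112316   0.074     ]
handle [ 0.51655225 -0.26342882  0.074     ]
[[-1.30772369e-03 -9.58013867e-01 -2.86718886e-01  7.80378849e-02]
 [ 9.99998517e-01 -1.57410099e-03  6.98554719e-04  2.55449687e-04]
 [-1.12054959e-03 -2.86717547e-01  9.58014505e-01 -1.58229147e-01]
 [ 0.00000000e+00  0.00000000e+00  0.00000000e+00  1.00000000e+00]]
```

```bash
python3 -m inch '[[[47,-16,0,0],[47,-16,0,0],[48,-16,0,0],[48,-16,0,0],[48,-16,0,0],[48,-16,0,0],[47,-16,0,0],[47,-17,0,0],[47,-17,0,0],[0,0,0,-0.17]]]' -1; python3 -m inch '[[[0,0,0,-0.17],[0,0,0,-0.17],[0,0,0,-0.17],[0,0,0,-0.17],[0,0,0,-0.17],[0,0,0,-0.17],[0,0,0,0]]]'
python3 - <<'E'
from h import *
s=observe();print(s["time"],s["tool_pos"],s["tool_rot"])
d=report("wrist",["rest","stud_handle","stud_collar"]);cv2.imwrite("pics/w1.png",d["img"])
E
```

```text
time: 2.7
tool_pos: [0.5215, -0.235, 0.2263]
tool_rot: [-3.141, -0.001, 0.474]
contact_force: [-0.4, -0.9, -0.4]
opening: 0.0919
time: 3.58
tool_pos: [0.5192, -0.2375, 0.2266]
tool_rot: [-3.141, -0.0, 1.485]
contact_force: [-1.3, -0.3, -0.7]
opening: 0.0921
3.575 [ 0.51918086 -0.23754218  0.22664368] [-3.14147981e+00 -9.79158157e-06  1.48528283e+00]
wrist rest [174.1 276.5] 0.83 [ 0.5203 -0.2378]
wrist stud_handle [189.6 275.5] 0.76 [ 0.5194 -0.2362]
wrist stud_handle [186.7 403. ] 0.61 [ 0.6274 -0.2431]
wrist stud_collar [178.1 279.2] 0.83 [ 0.523  -0.2364]
wrist stud_collar [175.5 392.4] 0.7 [ 0.6321 -0.2433]
```

View pics/w1.png

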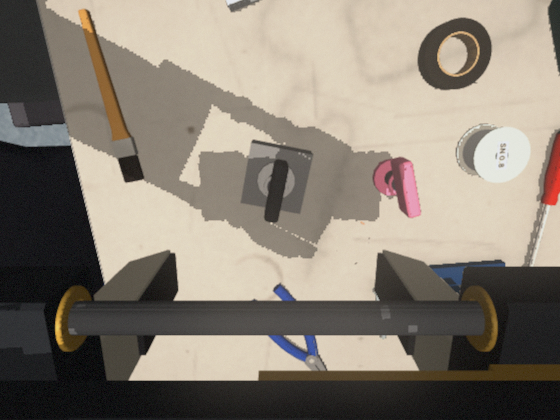

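The black stud stands upright in its block at about (col 276, row 190), and the pink one at (400,187). The bar is tilted slightly relative to the tool, so I'll measure that angle.

```bash
python3 - <<'E'
from h import *
d=cam("wrist");g=d["img"][150:235,245:315].max(2)
for t in (35,45,55):
    m=(g<t).astype(np.uint8)
    n,l,st,c=cv2.connectedComponentsWithStats(m);k=1+st[1:,4].argmax()
    p=np.argwhere(l==k)+[150,245]
    W=np.array([hit(d,q,.086)[:2] for q in p]).astype(np.float32)
    r=cv2.minAreaRect(W*1000);b=cv2.boxPoints(r)/1000
    e=sorted([(np.linalg.norm(b[i]-b[i-1]),b[i]-b[i-1]) for i in range(4)],key=lambda x:x[0])[-1][1]
    ev=np.linalg.svd(W-W.mean(0),full_matrices=False)[2][0]
    print(t,len(p),r,np.arctan(e[1]/e[0]),np.arctan(ev[1]/ev[0]))
# rest top: gray quad
cv2.imwrite("pics/w1c.png",cv2.resize(d["img"][120:240,220:340],(720,720),interpolation=cv2.INTER_CUBIC)[:600])
E
```

```text
Traceback (most recent call last):
ValueError: attempt to get argmax of an empty sequence
```

```bash
python3 - <<'E'
from h import *
d=cam("wrist");g=d["img"][150:235,245:315].max(2);print(g.min(),np.percentile(g,[3,8,12,16,20,30]))
for t in (45,50,55,60,65):
    m=(g<t).astype(np.uint8)
    n,l,st,c=cv2.connectedComponentsWithStats(m)
    if n<2: continue
    k=1+st[1:,4].argmax()
    p=np.argwhere(l==k)+[150,245]
    W=np.array([hit(d,q,.086)[:2] for q in p]).astype(np.float32)
    r=cv2.minAreaRect(W*1000);b=cv2.boxPoints(r)/1000
    e=sorted([(np.linalg.norm(b[i]-b[i-1]),b[i]-b[i-1]) for i in range(4)],key=lambda x:x[0])[-1][1]
    ev=np.linalg.svd(W-W.mean(0),full_matrices=False)[2][0]
    print(t,len(p),r,np.arctan(e[1]/e[0]),np.arctan(ev[1]/ev[0]))
cv2.imwrite("pics/w1c.png",cv2.resize(d["img"][120:240,220:340],(600,600),interpolation=cv2.INTER_CUBIC))
E
```

```text
43 [50.   52.92 55.   79.   97.   99.  ]
45 1 ((529.9765014648438, -213.0745391845703), (0.0, 0.0), 0.0) nan 0.0
50 54 ((517.4386596679688, -232.17727661132812), (19.090255737304688, 5.475713729858398), 72.51415252685547) 1.2656109 1.2226951
55 681 ((520.0626831054688, -233.5933837890625), (49.717586517333984, 11.772306442260742), 74.82135009765625) 1.3058777 1.2932419
60 850 ((519.6524658203125, -234.5950469970703), (51.860233306884766, 12.018768310546875), 74.30845642089844) 1.2969271 1.2991962
65 871 ((519.5633544921875, -234.65469360351562), (52.31983184814453, 12.480237007141113), 74.31719207763672) 1.297079 1.3008196<stdin>:13: RuntimeWarning: invalid value encountered in scalar divide
```

View pics/w1c.png

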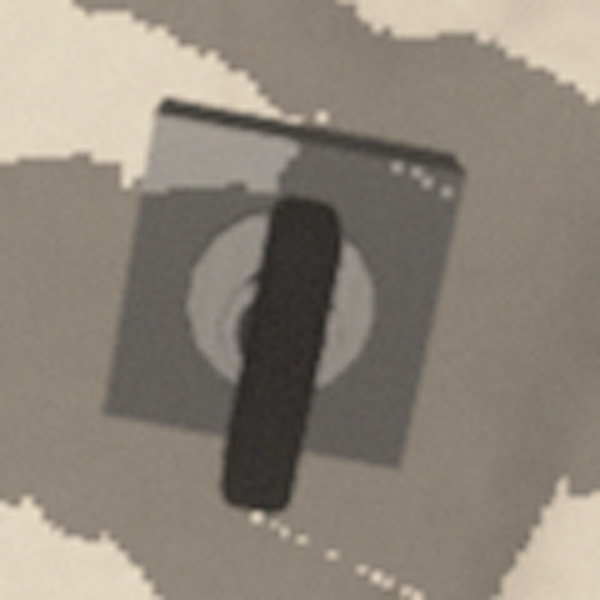

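The bar lies at yaw 1.297, which agrees with the block's edges, and is centred at about (0.520,-0.235). I'll align, descend and grip.

```bash
python3 -m inch '[[[0,0,0,0.094],[2.6,0,0,0.094],[0,0,40,0],[0,0,40,0],[0,0,40,0],[0,0,25,0],[0,0,20,0],[0,0,0,0]]]'; python3 -m inch '[[[0,0,0,0],[0,0,0,0],[0,0,0,0],[0,0,0,0],[0,0,0,0],[0,0,0,0]]]' 1 40
python3 - <<'E'
from h import *
s=observe();print(s["time"],s["tool_pos"],s["tool_rot"],s["opening"])
E
```

```text
time: 4.88
tool_pos: [0.5188, -0.2345, 0.0603]
tool_rot: [-3.138, -0.001, 1.298]
contact_force: [0.5, -0.2, 0.4]
opening: 0.0918
time: 5.62
tool_pos: [0.5197, -0.235, 0.0618]
tool_rot: [3.142, 0.0, 1.299]
contact_force: [-0.1, -0.3, 0.1]
opening: 0.0363
5.625 [ 0.51965328 -0.23503414  0.06175935] [3.14153064e+00 1.05960461e-04 1.29878014e+00] 0.03628282615894385
```

```bash
python3 -m inch '[[[0,0,0,0],[0,0,0,0],[0,0,0,0],[0,0,0,0],[0,0,0,0]]]'; python3 -m inch '[[[0,0,-10,0],[0,0,-30,0],[0,0,-40,0],[0,0,-40,0],[0,0,0,0]]]'
python3 - <<'E'
from h import *
s=observe();print(s["time"],s["tool_pos"],s["tool_rot"],s["opening"])
d=cam("wrist")
report("wrist",["stud_handle","stud_collar"])
report("wrist",["fixture","strip_center","fence_face"])
cv2.imwrite("pics/w2.png",d["img"])
E
```

```text
time: 6.25
tool_pos: [0.5196, -0.235, 0.0616]
tool_rot: [-3.141, 0.0, 1.299]
contact_force: [-0.2, -0.1, -0.4]
opening: 0.0116
time: 6.88
tool_pos: [0.5212, -0.2359, 0.1855]
tool_rot: [3.135, 0.002, 1.299]
contact_force: [0.3, 0.2, -3.2]
opening: 0.0116
6.875 [ 0.52121257 -0.23589934  0.18545292] [3.13455681e+00 2.11871875e-03 1.29887963e+00] 0.01162286506820832
wrist stud_handle [286.2 278.7] 0.87 [ 0.505  -0.3001]
wrist stud_handle [178.1 424.2] 0.67 [ 0.63   -0.2447]
wrist stud_collar [166. 404.] 0.68 [ 0.6306 -0.2443]
wrist stud_collar [247.2 277.3] 0.66 [ 0.5081 -0.2863]
wrist fixture [ 14.4 452.8] 0.54 [ 0.6954 -0.1371]
```

```bash
python3 -m inch '[[[40,-14,0,0],[40,-14,0,0],[40,-14,0,0],[40,-14,0,0],[40,-13,0,0],[0,0,0,-0.18],[0,0,0,-0.18],[0,0,0,-0.18],[0,0,0,0],[0,0,0,0]]]'
python3 - <<'E'
from h import *
s=observe();print(s["time"],s["tool_pos"],s["tool_rot"],s["opening"])
d=report("wrist",["fixture","strip_center","fence_face","stud_handle"])
cv2.imwrite("pics/w3.png",d["img"])
E
```

```text
time: 8.52
tool_pos: [0.5068, -0.0238, 0.1815]
tool_rot: [-3.141, -0.0, 1.835]
contact_force: [0.2, -0.7, -2.2]
opening: 0.012
8.525 [ 0.50682543 -0.02384515  0.18148393] [-3.14113283e+00 -1.19658670e-04  1.83520257e+00] 0.011957360663599943
wrist fixture [110.2 278.1] 0.8 [0.4919 0.04  ]
wrist fixture [248.  277.7] 0.72 [ 0.5255 -0.0855]
wrist fixture [267.   99.4] 0.52 [ 0.3604 -0.151 ]
wrist strip_center [ 20.3 281.7] 0.64 [0.4773 0.1033]
wrist stud_handle [288.1 274.3] 0.94 [ 0.5235 -0.0894]
```

View pics/w3.png

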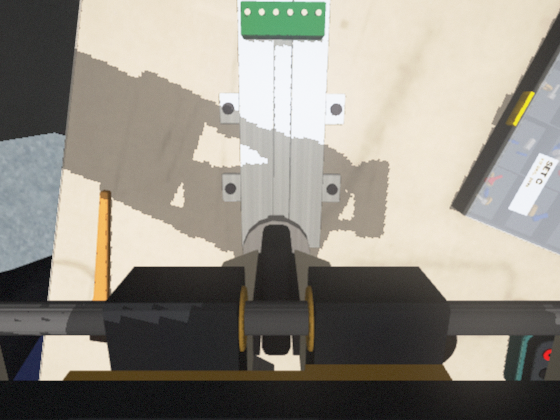

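The rail is straight below, with its slot at about col 283. The strip is at (282,20) and the feet are at rows 108 and 188. I'll fit the rail edges and the slot lines.

```bash
python3 - <<'E'
from h import *
d=cam("wrist");g=cv2.cvtColor(d["img"],cv2.COLOR_BGR2GRAY).astype(float)
for r in (45,60,75,88,150,170,205,220):
    p=g[r-1:r+2].mean(0); D=np.abs(np.gradient(cv2.GaussianBlur(p[None],(5,1),0)[0]))
    pk=[c for c in range(232,336) if D[c]>6 and D[c]==D[c-2:c+3].max()]
    o=[]
    for c in pk:
        w=D[c-2:c+3];cc=(w*np.arange(c-2,c+3)).sum()/w.sum();h=hit(d,(r,cc),.026)
        o.append((round(cc,1),round(h[0],4),round(h[1],4),int(D[c])))
    print(r,o)
for rc in ((108,228.5),(108,336),(188,231),(188,332)): print(hit(d,rc,.011)[:2])
for rc in ((38,241),(38,326)): print('strip near edge',hit(d,rc,.026)[:2])
E
```

```text
45 [(np.float64(238.3), np.float64(0.4491), np.float64(0.0796), 8), (np.float64(273.0), np.float64(0.4749), np.float64(0.0866), 12), (np.float64(293.2), np.float64(0.4899), np.float64(0.0907), 18), (np.float64(327.3), np.float64(0.5152), np.float64(0.0976), 6)]
60 [(np.float64(238.0), np.float64(0.4514), np.float64(0.069), 6), (np.float64(290.3), np.float64(0.4907), np.float64(0.0797), 7), (np.float64(292.7), np.float64(0.4925), np.float64(0.0802), 6)]
75 [(np.float64(239.3), np.float64(0.455), np.float64(0.0586), 8), (np.float64(290.2), np.float64(0.4936), np.float64(0.0691), 13), (np.float64(292.7), np.float64(0.4956), np.float64(0.0696), 12)]
88 [(np.float64(239.3), np.float64(0.4573), np.float64(0.0491), 6), (np.float64(272.2), np.float64(0.4825), np.float64(0.056), 9), (np.float64(274.8), np.float64(0.4845), np.float64(0.0565), 9), (np.float64(289.1), np.float64(0.4954), np.float64(0.0595), 7), (np.float64(292.8), np.float64(0.4983), np.float64(0.0603), 8), (np.float64(325.2), np.float64(0.5232), np.float64(0.067), 6)]
150 [(np.float64(240.3), np.float64(0.4696), np.float64(0.00
[... 472 characters left out ...]
loat64(241.4), np.float64(0.4818), np.float64(-0.0446), 12), (np.float64(287.4), np.float64(0.5204), np.float64(-0.0341), 8), (np.float64(289.8), np.float64(0.5224), np.float64(-0.0335), 8), (np.float64(320.8), np.float64(0.5484), np.float64(-0.0265), 9)]
220 [(np.float64(241.1), np.float64(0.4848), np.float64(-0.058), 10), (np.float64(259.0), np.float64(0.5), np.float64(-0.0539), 14), (np.float64(290.9), np.float64(0.5271), np.float64(-0.0465), 15), (np.float64(319.6), np.float64(0.5514), np.float64(-0.0399), 11)]
[0.45078741 0.03095142]
[0.53848554 0.05481191]
[ 0.46875717 -0.0361436 ]
[ 0.55632709 -0.01230851]
strip near edge [0.44989478 0.08493911]
strip near edge [0.51282141 0.10205455]
```

```bash
python3 -m inch '[[[6,2.5,0,0.006],[6,2.5,0,0],[0,0,40,0],[0,0,40,0],[0,0,10,0],[0,0,0,0],[0,0,0,0]]]'
python3 - <<'E'
from h import *
s=observe();print(s["time"],s["tool_pos"],s["tool_rot"],s["opening"])
f=R.from_euler("z",-.258).apply(np.array(s["tool_pos"])-[.4945,.0425,0]);print(f)
d=report("wrist",["fixture","strip_center","stud_handle","stud_collar"],)
cv2.imwrite("pics/w4.png",d["img"])
E
```

```text
time: 9.7
tool_pos: [0.5098, -0.011, 0.0932]
tool_rot: [3.139, 0.001, 1.833]
contact_force: [-0.1, 0.3, -2.3]
opening: 0.0116
9.7 [ 0.50976016 -0.01103389  0.0932102 ] [3.13897636e+00 1.28776160e-03 1.83283948e+00] 0.011589505148196419
[ 0.00109606 -0.05565562  0.0932102 ]
wrist fixture [130.6 271.8] 0.86 [0.4935 0.042 ]
wrist strip_center [ 10.4 275.2] 0.65 [0.4791 0.1044]
wrist stud_handle [285.1 278. ] 0.84 [ 0.5158 -0.0278]
```

View pics/w4.png

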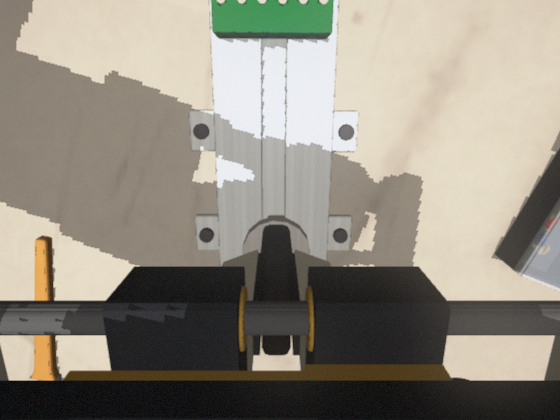

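```bash
python3 - <<'E'
from h import *
s=observe();d=cam("wrist");g=cv2.cvtColor(d["img"],cv2.COLOR_BGR2GRAY).astype(float);print(s["tool_pos"],s["tool_rot"],d["cx"])
M=[]
for r in range(45,215,6):
    p=g[r-1:r+2].mean(0); D=np.abs(np.gradient(cv2.GaussianBlur(p[None],(5,1),0)[0]))
    def pk(a,b):
        c=a+D[a:b].argmax();w=D[c-2:c+3];return (w*np.arange(c-2,c+3)).sum()/w.sum(),D[c]
    a,b=pk(205,225),pk(325,342)
    l,q=pk(256,268),pk(280,293)
    T=np.linalg.inv(R.from_euler("xyz",s["tool_rot"]).as_matrix())
    f=lambda c:(T@(hit(d,(r,c),.026)-s["tool_pos"]))[:2]*1000
    if not(100<r<165) and min(a[1],b[1])>4: M.append([f((a[0]+b[0])/2)[0],f((a[0]+b[0])/2)[1],f((l[0]+q[0])/2)[1],f(b[0])[1]-f(a[0])[1]])
M=np.array(M);print(M.round(1))
for k in (1,2): print(np.polyfit(M[:,0],M[:,k],1), np.median(M[:,k]))
E
```

```text
[ 0.50901768 -0.01103621  0.09245536] [3.14028360e+00 7.09247317e-04 1.83271161e+00] 275.9514476472541
[[ 1.043e+02  0.000e+00  0.000e+00  6.830e+01]
 [ 1.012e+02 -2.000e-01 -0.000e+00  6.910e+01]
 [ 9.810e+01 -2.000e-01  0.000e+00  6.820e+01]
 [ 9.500e+01 -2.000e-01 -8.000e-01  6.850e+01]
 [ 9.180e+01 -2.000e-01  0.000e+00  6.880e+01]
 [ 8.860e+01 -1.000e-01 -3.000e-01  6.850e+01]
 [ 8.540e+01 -3.000e-01 -7.000e-01  6.840e+01]
 [ 8.220e+01 -2.000e-01 -3.000e-01  6.850e+01]
 [ 7.900e+01 -1.000e-01 -8.000e-01  6.870e+01]
 [ 7.570e+01 -5.000e-01 -3.000e-01  6.900e+01]
 [ 3.750e+01 -4.000e-01 -4.000e-01  6.830e+01]
 [ 3.380e+01 -3.000e-01  5.000e-01  6.850e+01]
 [ 3.010e+01 -5.000e-01 -3.400e+00  6.880e+01]
 [ 2.640e+01 -7.000e-01 -4.000e-01  6.870e+01]
 [ 2.260e+01 -6.000e-01 -4.000e-01  6.860e+01]
 [ 1.880e+01 -6.000e-01 -4.000e-01  6.910e+01]
 [ 1.500e+01 -6.000e-01  4.000e-01  6.870e+01]
 [ 1.110e+01 -6.000e-01 -1.300e+00  6.840e+01]
 [ 7.200e+00 -4.000e-01 -5.000e-01  6.880e+01]]
[ 0.00499452 -0.64347693] -0.3005363183768432
[ 0.00504732 -0.77070041] -0.3974754086586272
```

```bash
python3 -m inch '[[[0,-0.6,0,0.005],[0,0,6,0],[0,0,6,0],[0,0,6,0],[0,0,6,0],[0,0,5,0],[0,0,3,0],[0,0,0,0],[0,0,0,0]]]'
python3 - <<'E'
from h import *
s=observe();print(s["time"],s["tool_pos"],s["tool_rot"],s["opening"],s["contact_force"])
E
```

```text
time: 11.12
tool_pos: [0.5081, -0.0111, 0.0597]
tool_rot: [3.141, 0.0, 1.828]
contact_force: [-0.4, -0.1, -1.9]
opening: 0.0111
11.125 [ 0.50810362 -0.01110929  0.05970965] [3.14136836e+00 1.88462699e-04 1.82778063e+00] 0.01110803402169402 [-0.3944621  -0.12938034 -1.93034094]
```

```bash
python3 -m inch '[[[0,0,0.7,0],[0,0,0,0],[0,0,0,0]]]'; python3 -m inch '[[[5,0,0,0],[12,0,0,0],[12,0,0,0],[12,0,0,0],[10,0,0,0],[8,0,0,0],[5,0,0,0],[0,0,0,0],[0,0,0,0]]]'
python3 - <<'E'
from h import *
s=observe();print(s["time"],s["tool_pos"],s["tool_rot"],s["opening"],s["contact_force"])
print(R.from_euler("z",-.257).apply(np.array(s["tool_pos"])-[.4945,.0425,0]))
d=report("wrist",["strip_center","fence_face"]);cv2.imwrite("pics/w5.png",d["img"])
E
```

```text
time: 11.5
tool_pos: [0.5081, -0.0112, 0.0596]
tool_rot: [3.141, 0.0, 1.828]
contact_force: [-1.9, 0.2, 5.4]
opening: 0.0119
time: 12.62
tool_pos: [0.4924, 0.0519, 0.0596]
tool_rot: [3.139, 0.0, 1.828]
contact_force: [1.2, -1.4, 6.6]
opening: 0.0119
12.625 [0.49237519 0.05190835 0.05961076] [3.13942919e+00 1.42480504e-05 1.82825211e+00] 0.011921292135989955 [ 1.15410213 -1.38073124  6.64741515]
[0.00033639 0.00963944 0.05961076]
wrist strip_center [147.  271.1] 0.56 [0.4769 0.1035]
wrist fence_face [ 90.4 276.5] 0.69 [0.4729 0.1294]
```

View pics/w5.png

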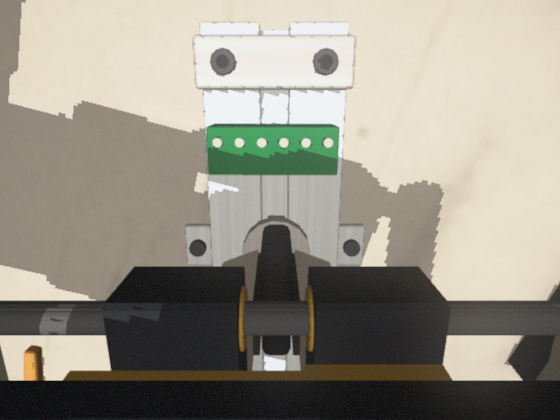

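The stud is seated in the slot with about 6 N on the rail. The strip is square at rows 125–173, with the fence at row 88.

```bash
python3 -m inch '[[[5,0,0,0],[5,0,0,0],[5,0,0,0],[5,0,0,0],[5,0,0,0],[5,0,0,0],[4,0,0,0],[0,0,0,0],[0,0,0,0]]]'; python3 -m inch '[[[1,0,0,0],[1,0,0,0],[1,0,0,0],[0,0,0,0],[0,0,0,0]]]'
python3 - <<'E'
from h import *
s=observe();print(s["time"],s["tool_pos"],s["tool_rot"],s["opening"],s["contact_force"])
print(R.from_euler("z",-.257).apply(np.array(s["tool_pos"])-[.4945,.0425,0]))
E
```

```text
time: 13.9
tool_pos: [0.4837, 0.0844, 0.0596]
tool_rot: [3.139, 0.001, 1.828]
contact_force: [1.2, -2.1, 5.7]
opening: 0.012
time: 14.52
tool_pos: [0.483, 0.0869, 0.0596]
tool_rot: [3.14, 0.001, 1.828]
contact_force: [2.4, -4.8, 6.0]
opening: 0.0118
14.525 [0.48303935 0.08685756 0.05963479] [3.13960501e+00 1.16211928e-03 1.82847280e+00] 0.011847646805985306 [ 2.42472386 -4.76292828  6.03286679]
[0.00019057 0.04581378 0.05963479]
```

```bash
python3 -m inch '[[[1,0,0,0],[1,0,0,0],[0,0,0,0],[0,0,0,0]]]'; python3 -m inch '[[[1,0,0,0],[0,0,0,0],[0,0,0,0]]]'; python3 -m inch '[[[1,0,0,0],[0,0,0,0],[0,0,0,0]]]'
python3 - <<'E'
from h import *
s=observe()
print(s["time"],R.from_euler("z",-.257).apply(np.array(s["tool_pos"])-[.4945,.0425,0]),R.from_euler("z",-.257).apply(s["contact_force"]))
d=report("wrist",["strip_center","fence_face"]);cv2.imwrite("pics/w6.png",d["img"])
E
```

```text
time: 15.02
tool_pos: [0.4826, 0.0888, 0.0596]
tool_rot: [3.14, 0.001, 1.828]
contact_force: [2.0, -5.2, 7.3]
opening: 0.0116
time: 15.4
tool_pos: [0.4823, 0.0897, 0.0596]
tool_rot: [3.14, 0.001, 1.829]
contact_force: [0.7, -4.4, 6.2]
opening: 0.012
time: 15.78
tool_pos: [0.482, 0.0907, 0.0596]
tool_rot: [3.14, 0.001, 1.828]
contact_force: [1.9, -5.9, 6.6]
opening: 0.0117
15.775 [0.00015876 0.04978072 0.05961904] [ 0.3329474  -6.15147486  6.60777248]
wrist fence_face [171.1 272.6] 0.63 [0.4706 0.1291]
```

View pics/w6.png

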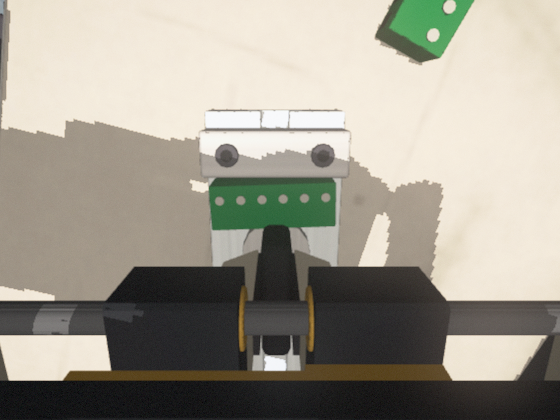

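The strip is at rows 180–228, almost against the fence at row 178. I'll inch on until the force jumps.

```bash
for i in 1 2; do :; done; python3 -m inch '[[[0.7,0,0,0],[0,0,0,0],[0,0,0,0]]]'; python3 -m inch '[[[0.7,0,0,0],[0,0,0,0],[0,0,0,0]]]'
```

```text
time: 16.3
tool_pos: [0.4819, 0.0914, 0.0596]
tool_rot: [3.14, 0.001, 1.828]
contact_force: [1.3, -4.4, 6.3]
opening: 0.0118
time: 16.68
tool_pos: [0.4816, 0.092, 0.0596]
tool_rot: [3.14, 0.001, 1.828]
contact_force: [1.4, -5.1, 6.5]
opening: 0.0119
```

```bash
python3 -m inch '[[[0.7,0,0,0],[0,0,0,0],[0,0,0,0]]]'; python3 -m inch '[[[0.7,0,0,0],[0,0,0,0],[0,0,0,0]]]'
```

```text
time: 17.05
tool_pos: [0.4815, 0.0927, 0.0596]
tool_rot: [3.14, 0.001, 1.829]
contact_force: [1.6, -5.2, 6.2]
opening: 0.0122
time: 17.42
tool_pos: [0.4814, 0.0931, 0.0597]
tool_rot: [3.14, 0.002, 1.829]
contact_force: [1.1, -5.8, 6.8]
opening: 0.0117
```

```bash
python3 -m inch '[[[0.7,0,0,0],[0,0,0,0],[0,0,0,0]]]'; python3 -m inch '[[[0.7,0,0,0],[0,0,0,0],[0,0,0,0]]]'
python3 - <<'E'
from h import *
s=observe()
print(s["time"],R.from_euler("z",-.257).apply(np.array(s["tool_pos"])-[.4945,.0425,0]),R.from_euler("z",-.257).apply(s["contact_force"]),s["torque"])
d=report("wrist",["strip_center","fence_face"]);cv2.imwrite("pics/w7.png",cv2.resize(d["img"][100:300,180:370],(570,600),interpolation=cv2.INTER_CUBIC))
E
```

```text
time: 17.8
tool_pos: [0.4813, 0.0933, 0.0596]
tool_rot: [3.14, 0.002, 1.829]
contact_force: [1.6, -9.4, 6.2]
opening: 0.0118
time: 18.18
tool_pos: [0.4813, 0.0934, 0.0597]
tool_rot: [3.14, 0.003, 1.829]
contact_force: [2.5, -12.1, 7.3]
opening: 0.0116
18.175 [0.00015155 0.05263932 0.05967277] [ -0.63310941 -12.32674265   7.31842188] [-2.36794476 -0.54715512 -0.04231004]
wrist strip_center [200.2 274.9] 0.96 [0.4743 0.1198]
wrist fence_face [176.8 273.8] 0.7 [0.4713 0.1291]
```

View pics/w7.png

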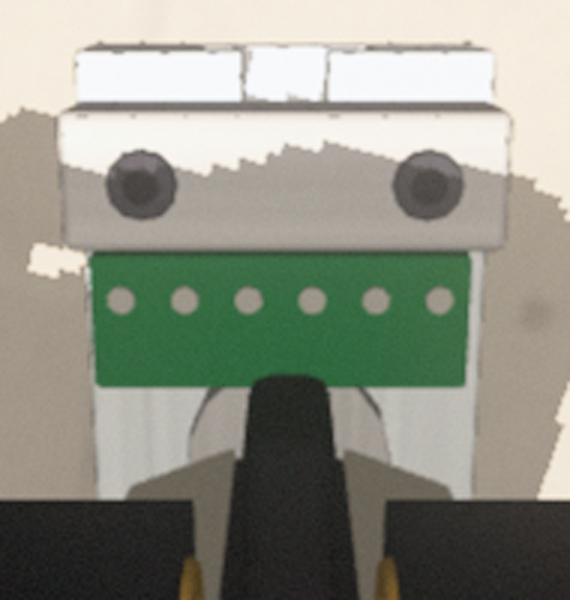

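The strip is flush and square against the fence (crop rows 250–385) and the collar touches it. The TCP seems to be 1–2 mm ahead of the stud axis, so I'll turn about the stud axis in steps and watch the force.

```bash
python3 -m inch '[[[-0.4,0,0,0],[0,0.26,0,0.1],[0,0.26,0,0.175],[0,0.26,0,0.175],[0,0.26,0,0.175],[0,0,0,0],[0,0,0,0]]]'
python3 - <<'E'
from h import *
s=observe()
print(s["time"],s["tool_rot"],R.from_euler("z",-.257).apply(np.array(s["tool_pos"])-[.4945,.0425,0]),R.from_euler("z",-.257).apply(s["contact_force"]),s["torque"],s["opening"])
E
```

```text
time: 19.2
tool_pos: [0.4803, 0.0929, 0.0596]
tool_rot: [-3.141, 0.004, 1.204]
contact_force: [-4.2, -13.7, 13.1]
opening: 0.0118
19.2 [-3.1410568   0.00368436  1.20426975] [-0.00096165  0.05234778  0.05964825] [ -7.56125592 -12.18856219  13.07347749] [-2.61810234  0.66683547 -0.02725806] 0.011833820867733527
```

```bash
python3 -m inch '[[[-0.4,0.3,-0.4,0],[0,0,0,0],[0,0,0,0]]]'
cat > st.py <<'E'
from h import *
s=observe()
print(s["time"],s["tool_rot"].round(3),R.from_euler("z",-.257).apply(np.array(s["tool_pos"])-[.4945,.0425,0]).round(4),R.from_euler("z",-.257).apply(s["contact_force"]).round(1),s["opening"])
E
python3 st.py
```

```text
time: 19.58
tool_pos: [0.4803, 0.0928, 0.0597]
tool_rot: [-3.14, 0.003, 1.204]
contact_force: [-3.6, -11.3, 9.8]
opening: 0.0114
19.575 [-3.140e+00  3.000e-03  1.204e+00] [-0.001   0.0523  0.0597] [ -6.4 -10.    9.8] 0.011446819402443404
```

```bash
python3 -m inch '[[[0,0.3,0,0.16],[0,0.3,0,0.16],[0,0.3,0,0.16],[0,0,0,0],[0,0,0,0]]]'; python3 st.py
```

```text
time: 20.2
tool_pos: [0.4812, 0.0924, 0.0597]
tool_rot: [3.141, 0.003, 0.724]
contact_force: [-3.0, -11.8, 9.1]
opening: 0.0115
20.2 [3.141e+00 3.000e-03 7.240e-01] [-0.0002  0.0516  0.0597] [ -5.9 -10.6   9.1] 0.011473984404365041
```

```bash
python3 -m inch '[[[0,0.3,0,0.156],[0,0.3,0,0.156],[0,0.3,0,0.155],[0,0,0,0],[0,0,0,0]]]'; python3 st.py; python3 - <<'E'
from h import *
d=report("wrist",["strip_center","fence_face"]);cv2.imwrite("pics/w8.png",d["img"])
E
```

```text
time: 20.82
tool_pos: [0.4812, 0.0917, 0.0597]
tool_rot: [3.14, 0.003, 0.257]
contact_force: [-4.1, -10.2, 11.1]
opening: 0.0118
20.825 [3.14e+00 3.00e-03 2.57e-01] [-0.0004  0.051   0.0597] [-6.5 -8.8 11.1] 0.011750998794428836
wrist strip_center [84.9 13.1] 0.86 [0.5312 0.2285]
wrist strip_center [251.5 220.2] 0.66 [0.4745 0.1196]
wrist fence_face [245.5 206. ] 0.71 [0.4712 0.1283]
```

View pics/w8.png

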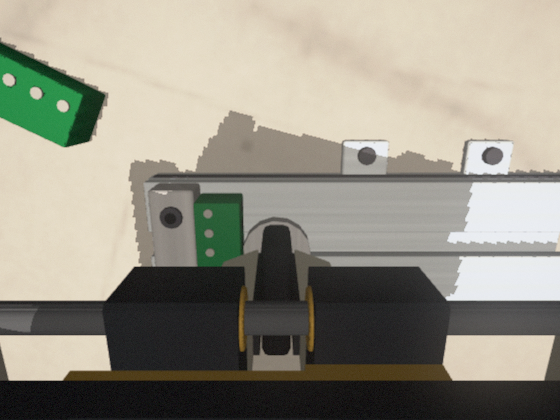

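The handle now lies across the slot and the strip sits between the fence and the collar. Next I'll release and lift.

```bash
python3 -m inch '[[[0,0,0,0],[0,0,0,0],[0,0,0,0],[0,0,0,0],[0,0,0,0]]]' 0.4; python3 -m inch '[[[0,0,-5,0],[0,0,-25,0],[0,0,-40,0],[0,0,-40,0],[-30,0,0,0],[-30,0,0,0],[0,0,0,0],[0,0,0,0]]]'; python3 st.py; python3 - <<'E'
from h import *
d=report("wrist",["strip_center","fence_face","stud_handle","stud_collar"]);cv2.imwrite("pics/w9.png",d["img"])
E
```

```text
time: 21.6
tool_pos: [0.4827, 0.0926, 0.0593]
tool_rot: [-3.142, 0.0, 0.256]
contact_force: [0.5, 0.3, 0.2]
opening: 0.0273
time: 22.6
tool_pos: [0.4255, 0.0773, 0.1699]
tool_rot: [3.141, -0.002, 0.256]
contact_force: [1.1, 0.1, -0.7]
opening: 0.0273
22.6 [ 3.141e+00 -2.000e-03  2.560e-01] [-0.0578  0.0512  0.1699] [ 1.1 -0.2 -0.7] 0.027298958968890594
wrist strip_center [10.8 95.4] 0.87 [0.5252 0.2332]
wrist strip_center [126.9 242.1] 0.81 [0.4735 0.1159]
wrist fence_face [125.5 227.3] 0.87 [0.4706 0.1281]
wrist stud_handle [129.8 275.8] 0.63 [0.4808 0.0913]
wrist stud_collar [124.3 279. ] 0.7 [0.4819 0.089 ]
```

View pics/w9.png

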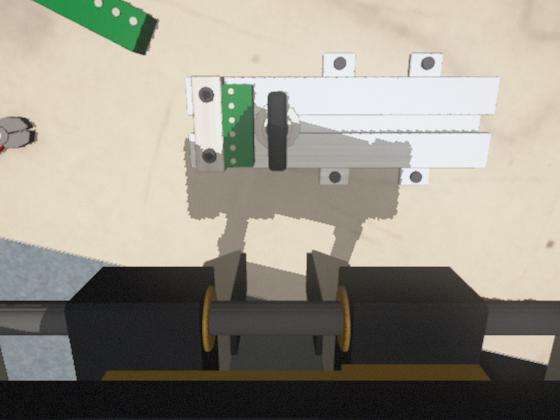

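```bash
python3 - <<'E'
import cv2
a=cv2.imread("pics/w9.png")[65:180,180:320]
cv2.imwrite("pics/w9c.png",cv2.resize(a,(700,575),interpolation=cv2.INTER_CUBIC))
E
```

```text
(no output)
```

View pics/w9c.png

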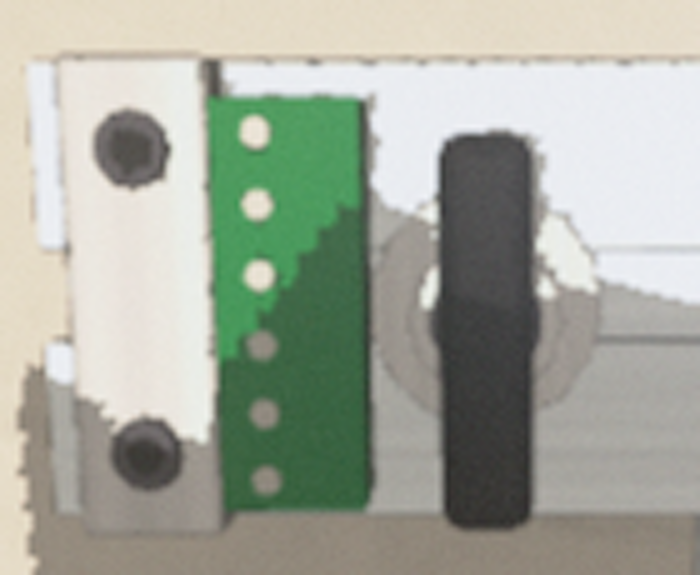

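```bash
python3 -c "
from cell import *
print(hand_in())"
```

```text
the job is handed in; nothing more can be done
None
```

I lifted the stud from its rest and dropped it into the slot about 55 mm toward the end away from the fence. I then slid it until the strip was pushed against the fence and the force rose to about 12 N. After a quarter turn I let go and handed in shortly after 22.6 s (limit 51 s).

- **Last close crop:** the strip lies square and flush against the fence, the collar touches it, and the handle lies across the slot. The robot was clear of everything.
- **Distances from the last camera reading:** the strip's centre was about 12.5 mm from the fence face (limit 13.5), and the stud was about 28 mm from the strip's centre (limit 35.5). The 12.5 mm reading is 1.5 mm more than the 11 mm for contact, within the roughly 2 mm calibration error, and the crop shows no gap.
- **One disagreement:** when pushing stopped, the tool read about 2.6 mm further along the slot than the stud should be at contact. The stud was probably gripped slightly off centre. I allowed for about 1.5 mm of it during the turn, and side forces of about 6 N remained until release.
- **Not measured:** I did not check the bystanders or the stud's uprightness by number. Nothing looked moved in the pictures.

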